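# Make up two soldering kits

### The arm

A 6-joint arm with a two-finger parallel gripper is mounted at the origin on a cart in front of the work surface, level with it; the furniture and walls round the work are solid. World frame = base frame: x ahead of the robot, y to its left, z up, the work surface at z = 0. Lengths are in mm, angles in degrees, forces in N, time in s.
With the tool pointing down it reaches from about 325 to 875 mm from the base axis. Payload 4.4 kg.
Tool frame: the origin (TCP) lies on the centre line of the jaws, within the pads' length; the fingertips stand 11 mm ahead of it and the grasp point (between the pads) lies 8 mm behind it; z points along the fingers, y is the line along which they close (so a half turn about z gives the same grasp; the last joint's range is limited). The gripper opens to 85 mm and grips with 20 to 120 N. Pads are 22 mm wide; open, the fingers measure 114 mm over their backs; the gripper's body (76 mm by 85 mm) begins 54 mm behind the grasp point. The pads swing forward as they close: fully open they stand 13 mm farther back than shut.
Start: joints at [58.814, 11.837, 88.321, -0, 79.842, -8.623], TCP at [220.637, 530.986, 242.282] pointing down, gripper open.
Joint ranges: [-156.59, 156.59], [-49.26, 127.26], [12.9, 141.05], [-63.56, 243.56], [4.71, 150.69], [-161.64, 161.64]. Speed limits (degrees/s): [159.86, 159.86, 180, 180, 180, 180].

### API

Orientations are given as [roll, pitch, yaw] about the fixed x, y, z axes, in that order (R = Rz(yaw) Ry(pitch) Rx(roll)).
In Python, from rig import r gives the robot as it stands. The module is installed in compiled form; this text tells all that it offers. Calls block until the motion is done:
- r.reach(position, orientation): joint-space move of the TCP to a pose.
- r.servo_line(position, frame=None, max_speed=150, f_stop=None): straight line of the TCP; frame=None keeps the orientation; max_speed is the mean speed in mm/s. With f_stop (N) it stops when the force on the tool has changed by that much, and returns True; else False.
- r.move_joints(angles): joint-space move.
- r.gripper_to(opening, newtons=None): finger opening in mm; newtons is the grip in N (None keeps the last); returns when the fingers have stopped.
- r.dwell(seconds).
- r.inverse_kinematics(position, orientation): joint angles nearest the present ones, or None.
- r.get_state(): the state.
- r.grab_frame(name): name is "scene" or "top"; returns the picture (400x640x3 uint8, red, green, blue); there is no depth.
- r.calibration(name): a dict with "fx", "fy", "cx", "cy" (pixels), "extrinsics" (4x4, takes a point from camera to world coordinates). Camera axes: x right, y up, looking along -z (the intrinsics and any distortion apply to the point x, -y, -z); pixel columns grow to the right and rows downward; lengths in mm; the calibration is good to about 2 mm. A picture is of the moment at which its call begins. calibration takes no time and is no camera call.
A pose or a line that the arm cannot do raises r.Unreachable and nothing moves.
- r.finish_job(): hands the job in; it is judged then, once.
Trained networks look in the newest picture that a camera, given by its name, has taken for a name from the list of things; names that differ only in an ending like _2 or _b are one class to them, and where a whole thing is asked for, a point or a joint stands for the part that bears it (a point fixed in the world has none). Each returns a list of dicts, best first, with "score" (0 to 1); they miss things now and then, are a little off and sometimes report something else, mostly with a low value. They report only what shows in the picture. A call takes as long as a camera call. They do not tell look-alikes from the thing itself.
- r.recognise(camera, label): "point" ([row, column] in pixels, amid what is visible of it).
- r.place_of(camera, label): "point" ([row, column] in pixels: a listed point, or the origin of a listed thing).
The state is a dict: "time": time; "joints": joint angles; "dq": joint speeds; "tau": joint torques, N m; "ee_pos": TCP position; "tool_rot": TCP orientation; "wrist_force": force on the tool from outside, world axes, zero at the start; "ft_torque": the same for the moment, N m; "width": finger opening in mm; "grasp_force": force on a finger pad.
Only numpy, scipy, OpenCV 4.12 (cv2) and the standard library are available. Lean on these libraries where they do the work, as an engineer would, in place of code of your own. Each camera call takes 0.05 s, during which the arm holds its last target. There are 200 camera calls.

### The job

Make up the two soldering kits: the blue tray gets the flux jar, in the empty bay beside the chain, and the brass spacer; the yellow tray gets the solder spool and the dropper bottle, one in each bay, and the steel spacer. Stand everything upright and flat in its place, push each spacer fully home in the slot between the wooden cheeks of its tray, and let go of it all. Do not tip the bottle over, and leave the bead dish and the blue cutters where they are.

Things in the scene. Friction and masses are not known exactly. Their poses are not given: they have to be found in the camera images.
- blue_tray: Blue kit tray, fixed, 202 x 78 mm; origin: centre of underside, mm, x along its length, z up. Walls 4 mm thick, tops z=16; floor z=5. Two bays 70 x 70: middle (x=-12, y=0) empty, +x end (x=62) holds a silver chain. At the -x end, spacer slot between two wooden cheeks: centre x=-74, y=0, 15 mm wide in x, runs along y, open ends; cheeks 54 long, tops z=20 with 4 mm lead-in bevels, slot floor z=5.
- yellow_tray: Yellow kit tray, fixed, 202 x 78 mm; origin: centre of underside, mm, x along its length, z up. Walls 4 mm thick, tops z=16; floor z=5. Two bays 70 x 70: middle (x=-12, y=0) and +x end (x=62, y=0), both empty. At the -x end, spacer slot between two wooden cheeks: centre x=-74, y=0, 21 mm wide in x, runs along y, open ends; cheeks 54 long, tops z=20 with 4 mm lead-in bevels, slot floor z=5.
- flux_jar: Small round white jar with a red lid (lid stays on), 41 mm across, 36 mm high, standing; origin at the centre of its underside.
- brass_spacer: Yellow brass spacer block, 12 mm thick (along its x), 46 mm long (along its y), 40 mm high, standing on a long narrow edge; origin at the centre of its underside. Fits the slot of the blue tray with 3 mm to spare in thickness; when home, 25 mm of it stands above the cheeks.
- solder_spool: Spool of bright solder wire with black flanges, standing on one flange, 54 mm across, 37 mm high; origin at the centre of its underside. Solid, grip it across the flanges.
- dropper_bottle: Brown dropper bottle with a black rubber teat, standing, 102 mm high in all; round body 33 mm across up to about 65 mm, then a cap 24 mm across and the narrow teat; origin at the centre of its underside.
- steel_spacer: Grey steel spacer block, 18 mm thick (along its x), 46 mm long (along its y), 40 mm high, standing on a long narrow edge; origin at the centre of its underside. Fits the slot of the yellow tray with 3 mm to spare in thickness; when home, 25 mm of it stands above the cheeks.
- bead_dish: Bystander: shallow round aluminium dish with coloured beads, 66 mm across, 11 mm high; origin at the centre of its underside.
- cutters_blue: Bystander: pair of cutters with blue handles lying flat, 122 mm long along its y, 53 mm wide, 10 mm high; origin under its middle.
Things that resemble listed ones, but are neither listed nor needed, are in the scene too. Several things have the shape of the brass_spacer; the one meant has the colours described above.

How it is judged:
By the outcome, as a careful person would: the job done as asked, in the order asked, and still so for the second after the job is handed in, with the robot touching nothing.
It also fails if it takes over 136 s, if anything falls off the work surface, if the arm or the gripper's body presses on something with over 40 N, if the wrist force passes 120 N, or if a joint passes its speed limit or range.

## Working session

There is one attempt and no reset: what is moved stays moved. The work goes in short steps, each a Python script; the robot and the scene stay as the last script left them, time stands still between calls to the robot, and variables do not carry over. Pictures are saved under pics/ and viewed, at most 14 in all, crops included, and the job is handed in when it is done.

```bash
mkdir -p pics; ls
cat > h.py <<'E'
import numpy as np, cv2
from rig import r
def snap(cam,fn=None):
    im=r.grab_frame(cam)
    if fn: cv2.imwrite('pics/'+fn+'.png',im[:,:,::-1])
    return im
def toworld(cam,pt,z):
    c=r.calibration(cam);E=np.array(c['extrinsics'])
    v=np.array([(pt[1]-c['cx'])/c['fx'],-(pt[0]-c['cy'])/c['fy'],-1.])
    d=E[:3,:3]@v;o=E[:3,3]
    return o+d*(z-o[2])/d[2]
def topix(cam,p):
    c=r.calibration(cam);E=np.linalg.inv(np.array(c['extrinsics']))
    q=E[:3,:3]@np.array(p,float)+E[:3,3]
    return c['cy']-c['fy']*q[1]/-q[2], c['cx']+c['fx']*q[0]/-q[2]
E
python3 - <<'E'
from h import *
for c in('scene','top'):
    snap(c,c+'0'); k=r.calibration(c); print(c,{a:b for a,b in k.items() if a!='extrinsics'},np.round(k['extrinsics'],3).tolist())
    for n in 'blue_tray yellow_tray flux_jar brass_spacer solder_spool dropper_bottle steel_spacer bead_dish cutters_blue'.split():
        for d in r.place_of(c,n)[:5]:
            print(n,np.round(d['point']),round(d['score'],2),np.round(toworld(c,d['point'],0)[:2]))
print(r.get_state())
E
```

```text
pics
scene {'fx': 499.50895695571717, 'fy': 499.50895695571717, 'cx': 317.46289457176846, 'cy': 204.8579782730619} [[0.802, 0.257, -0.539, -82.866], [-0.596, 0.316, -0.738, -875.527], [-0.019, 0.913, 0.407, 551.072], [0.0, 0.0, 0.0, 1.0]]
blue_tray [190. 224.] 0.72 [499. 387.]
yellow_tray [212. 249.] 0.79 [477. 200.]
flux_jar [231. 271.] 0.73 [465.  69.]
brass_spacer [253. 455.] 0.78 [ 725. -277.]
brass_spacer [221. 318.] 0.63 [589.  46.]
solder_spool [238. 355.] 0.52 [603. -84.]
solder_spool [249. 403.] 0.33 [ 651. -194.]
dropper_bottle [258. 313.] 0.92 [469. -98.]
steel_spacer [216. 359.] 0.7 [688.  -0.]
bead_dish [233. 311.] 0.51 [537.   1.]
bead_dish [234. 354.] 0.21 [612. -69.]
cutters_blue [246. 402.] 0.53 [ 660. -182.]
top {'fx': 428.1184676517117, 'fy': 428.1184676517117, 'cx': 316.0605681401648, 'cy': 200.4933803381806} [[0.008, 0.991, -0.136, 413.617], [-1.0, 0.008, 0.004, 59.789], [0.005, 0.136, 0.991, 1388.903], [0.0, 0.0, 0.0, 1.0]]
blue_tray [233. 211.] 0.65 [496. 392.]
yellow_tray [234. 269.] 0.55 [493. 205.]
flux_jar [243. 309.] 0.6 [465.  76.]
brass_spacer [202. 312.
[... 240 characters left out ...]
ue [197. 356.] 0.36 [616. -75.]
{'time': 1.0, 'joints': array([ 5.88124768e+01,  1.18354963e+01,  8.83222020e+01,  2.49383834e-03,
        7.98420161e+01, -8.62423335e+00]), 'dq': array([ 0.02149708, -0.01031401, -0.03794181,  0.01846226,  0.10265417,
       -0.00193513]), 'tau': array([-1.22194964e-03, -3.83064294e+01, -2.91976780e+01, -3.67645498e-04,
        1.06074731e-03, -3.22258007e-07]), 'ee_pos': array([220.6376811, 530.9809015, 242.2933624]), 'tool_rot': array([ 1.79999350e+02, -2.38417733e-03,  1.57436270e+02]), 'wrist_force': array([ 0.30728175, -0.09246896, -0.1255056 ]), 'ft_torque': array([-0.04420598,  0.03098155,  0.02040441]), 'grasp_force': 0.0, 'width': 85.42023661410812}
```

Run:
```python
import cv2
a=cv2.imread('pics/top0.png');cv2.imwrite('pics/t1.png',cv2.resize(a[130:280,160:310],None,fx=4,fy=4,interpolation=3)[:,:])
cv2.imwrite('pics/t2.png',cv2.resize(a[130:280,260:460],None,fx=4,fy=4,interpolation=3))
a=cv2.imread('pics/scene0.png');cv2.imwrite('pics/s1.png',cv2.resize(a[150:310,180:500],None,fx=2.5,fy=2.5,interpolation=3))
```

```text
(no output)
```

View pics/t1.png

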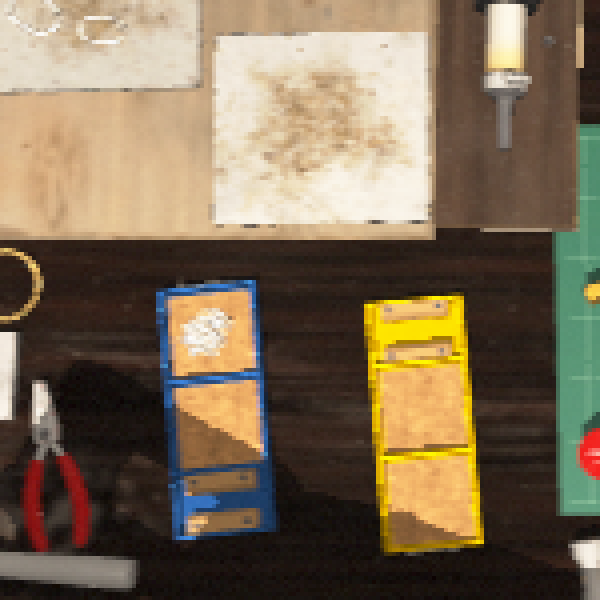

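View pics/t2.png

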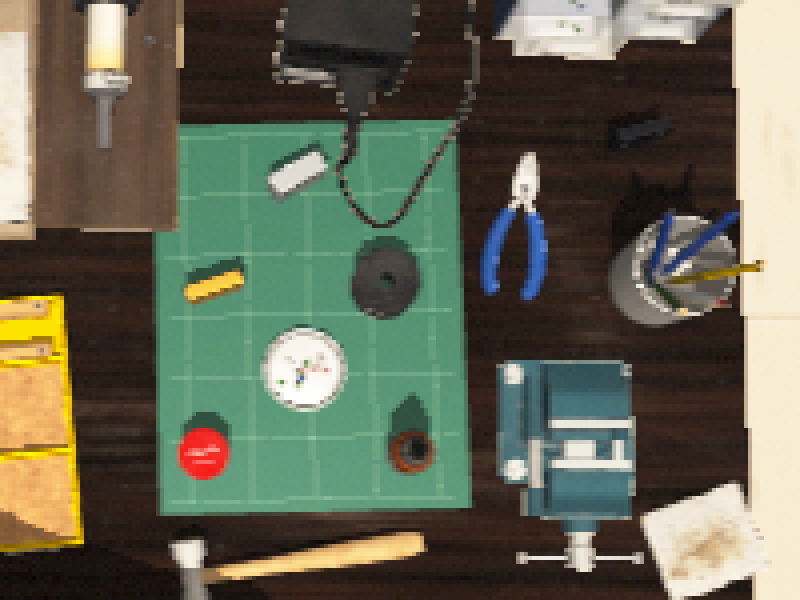

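View pics/s1.png

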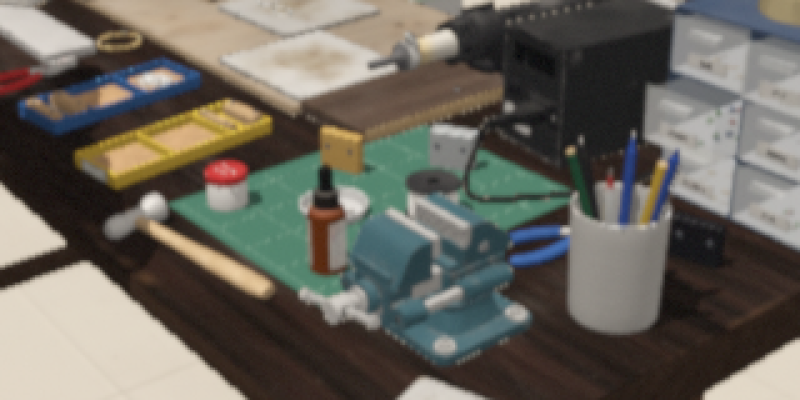

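View pics/top0.png

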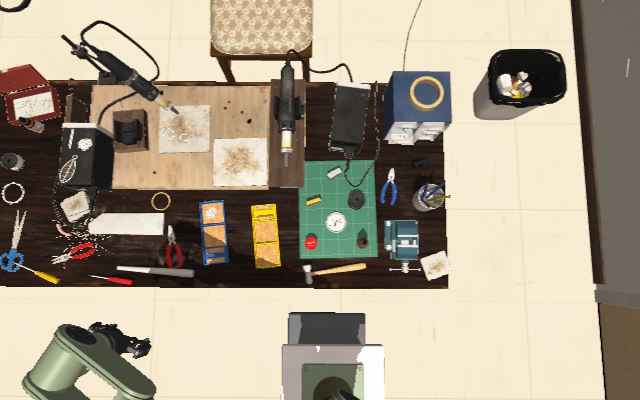

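```bash
cat > fit.py <<'E'
from h import *
from scipy.optimize import minimize
S=4
def box(lx,ly,h): return np.array([[sx*lx/2,sy*ly/2,z] for sx in(-1,1) for sy in(-1,1) for z in(0,h)])
def cyl(*rz): return np.array([[d/2*np.cos(a),d/2*np.sin(a),z] for d,z in rz for a in np.linspace(0,2*np.pi,40)[:-1]])
def hull(cam,pts,p,base=0):
    x,y,yaw=p;c,s=np.cos(np.radians(yaw)),np.sin(np.radians(yaw))
    q=[topix(cam,(x+c*a-s*b,y+s*a+c*b,z+base)) for a,b,z in pts]
    return cv2.convexHull(np.array([[(v+.5)*S*16-8,(u+.5)*S*16-8] for u,v in q]).round().astype(np.int32))
def mask(cam,im,fn,p,rad,convex):
    b=cv2.resize(im,None,fx=S,fy=S,interpolation=cv2.INTER_CUBIC)
    m=fn(b.astype(float)+1,cv2.cvtColor(b,cv2.COLOR_RGB2HSV).astype(int)).astype(np.uint8)
    roi=np.zeros_like(m);u,v=topix(cam,(p[0],p[1],20));cv2.circle(roi,(int(v*S),int(u*S)),rad*S,1,-1);m&=roi
    m=cv2.morphologyEx(m,cv2.MORPH_OPEN,np.ones((3,3),np.uint8))
    n,l,st,_=cv2.connectedComponentsWithStats(m)
    if convex:
        h=cv2.convexHull(cv2.findNonZero((np.isin(l,[i for i in range(1,n) if st[i,4]>60])).astype(np.uint8)));m[:]=0;cv2.fillPoly(m,[h],1);return m
    return (l==1+np.argmax(st[1:,4])).astype(np.uint8)
def fit(cam,im,pts,fn,p0,rad=22,convex=True,yaw=True,base=0):
    m=mask(cam,im,fn,p0,rad,convex)
    def cost(q):
        p=(q[0],q[1],q[2] if yaw else 0)
        a=np.zeros_like(m);cv2.fillPoly(a,[hull(cam,pts,p,base)],1,shift=4)
        return 1-(a&m).sum()/max(1,(a|m).sum())
    best=None;x0=np.array(p0,float)
    for k in range(2):
        sim=x0+np.array([[0,0,0],[12,0,0],[0,12,0],[0,0,12]])*(1 if k==0 else .4)
        o=minimize(cost,x0,method='Nelder-Mead',options=dict(initial_simplex=sim,xatol=.1,fatol=1e-4,maxiter=250));x0=o.x
    return np.round(x0,1),round(1-o.fun,3)
ng=lambda b,h:b[...,0]/b[...,1]>.8
red=lambda b,h:(b[...,0]>1.8*b[...,1])
yel=lambda b,h:(h[...,0]>15)&(h[...,0]<32)&(h[...,1]>120)&(h[...,2]>90)
yelt=lambda b,h:(h[...,0]>21)&(h[...,0]<32)&(h[...,1]>170)&(h[...,2]>70)
blu=lambda b,h:(h[...,0]>100)&(h[...,0]<125)&(h[...,1]>130)&(h[...,2]>50)
E
cat > m1.py <<'E'
from fit import *
I={c:snap(c) for c in('top','scene')}
J=[('blue_tray',box(202,78,16),blu,(496,390,4),45,1,1),('yellow_tray',box(202,78,16),yelt,(493,205,184),45,1,1),
('flux_jar',cyl((41,0),(41,36)),ng,(465,75,0),18,1,0),('brass',box(12,46,40),yel,(598,62,110-90),16,1,1),
('spool',cyl((54,0),(54,37)),ng,(608,-72,0),18,1,0),('bottle',cyl((33,0),(33,65),(24,66),(24,80),(10,102)),ng,(469,-95,0),20,1,0),
('steel',box(18,46,40),ng,(693,6,25),15,1,1),('dish',cyl((66,0),(66,11)),ng,(532,-8,0),22,1,0)]
for n,pts,fn,p0,rad,cv,yw in J:
    print(n,[fit(c,I[c],pts,fn,p0,rad,cv,yw) for c in I])
E
python3 m1.py
```

```text
blue_tray [(array([498.7, 383.5,   6.9]), np.float64(0.983)), (array([500. , 384.3,   7.8]), np.float64(0.979))]Traceback (most recent call last):
  File "m1.py", line 8, in <module>
    print(n,[fit(c,I[c],pts,fn,p0,rad,cv,yw) for c in I])
             ~~~^^^^^^^^^^^^^^^^^^^^^^^^^^^^
  File "fit.py", line 28, in fit
    o=minimize(cost,x0,method='Nelder-Mead',options=dict(initial_simplex=sim,xatol=.1,fatol=1e-4,maxiter=250));x0=o.x
    res = _minimize_neldermead(fun, x0, args, callback, bounds=bounds,
                               **options)
    fxr = func(xr)
    fx = function(np.copy(x), *(wrapper_args + args))
  File "fit.py", line 23, in cost
    a=np.zeros_like(m);cv2.fillPoly(a,[hull(cam,pts,p,base)],1,shift=4)
                                       ~~~~^^^^^^^^^^^^^^^^
  File "fit.py", line 8, in hull
    q=[topix(cam,(x+c*a-s*b,y+s*a+c*b,z+base)) for a,b,z in pts]
       ~~~~~^^^^^^^^^^^^^^^^^^^^^^^^^^^^^^^^^^
  File "h.py", line 13, in topix
    c=r.calibration(cam);E=np.linalg.inv(np.array(c['extrinsics']))
ValueError: time passes only in moves, steps and waits
```

```bash
sed -i "s/^from rig import r/from rig import r\n_K={c:r.calibration(c) for c in('scene','top')}/; s/r.calibration(cam)/_K[cam]/" h.py; sed -i "s/    print(n,\[/    print(n,[/" m1.py; python3 m1.py
```

```text
blue_tray [(array([497.9, 383.4,   6.9]), np.float64(0.982)), (array([500.1, 383.8,   7.6]), np.float64(0.975))]
yellow_tray [(array([489. , 216.4, 186.1]), np.float64(0.958)), (array([491.6, 218.3, 186.1]), np.float64(0.96))]
flux_jar [(array([471.8, 107.7, -40.7]), np.float64(0.22)), (array([466. ,  77. ,   4.3]), np.float64(0.423))]
brass [(array([598.7,  63.9,  18.7]), np.float64(0.927)), (array([602.7,  70.5,  16.7]), np.float64(0.947))]
spool [(array([607., -74.,   4.]), np.float64(0.601)), (array([593.8, -86.7,   4. ]), np.float64(0.598))]
bottle [(array([ 466. , -132.8,   18.4]), np.float64(0.177)), (array([ 449. , -122. ,   29.9]), np.float64(0.594))]
steel [(array([716.1,   4.2,  11.9]), np.float64(0.328)), (array([695.8,   3.2,  26.6]), np.float64(0.505))]
dish [(array([534.3, -10. ,   9.2]), np.float64(0.936)), (array([535.4,  -7. ,   6. ]), np.float64(0.341))]
```

```bash
cat > m2.py <<'E'
from fit import *
I={c:snap(c) for c in('top','scene')}
for c,p in(('top',(560,0)),('top',(500,40)),('scene',(560,0)),('scene',(500,40))):
    u,v=topix(c,(*p,0));print(c,p,I[c][int(u),int(v)])
for n,p in (('jar',(465,75)),('spool',(608,-72)),('bottle',(469,-95)),('steel',(693,6))):
    u,v=map(int,topix('top',(*p,30)));print(n,I['top'][u-8:u+8,v-9:v+9].astype(int).dot([1,1,1]).shape)
    a=I['top'][u-10:u+9,v].astype(int);print(a.tolist())
t=[]
for c,sl in (('top',np.s_[150:270,290:390]),('scene',np.s_[190:290,250:400])):
    b=I[c][sl].astype(float)+1;g=2*b[...,1]-b[...,0]-b[...,2];m=(g/b.sum(2)<.08)
    o=np.hstack([I[c][sl],np.uint8(m[...,None]*255).repeat(3,2)]);t.append(cv2.resize(o,(600,360 if c=='top' else 200),interpolation=0))
cv2.imwrite('pics/m2.png',np.vstack(t)[:,:,::-1])
E
python3 m2.py
```

```text
top (560, 0) [203 188 179]
top (500, 40) [ 95 153 122]
scene (560, 0) [221 217 212]
scene (500, 40) [ 88 136 113]
jar (16, 18)
[[92, 152, 121], [48, 80, 65], [50, 80, 66], [49, 81, 66], [53, 82, 66], [205, 42, 37], [243, 41, 37], [243, 39, 36], [243, 40, 34], [243, 36, 31], [249, 112, 104], [252, 177, 161], [246, 38, 33], [250, 108, 99], [246, 34, 31], [246, 33, 28], [245, 35, 29], [218, 66, 57], [100, 160, 127]]
spool (16, 18)
[[82, 143, 112], [46, 80, 61], [49, 80, 64], [49, 76, 62], [65, 63, 58], [74, 69, 65], [72, 68, 64], [78, 73, 68], [73, 67, 63], [77, 71, 67], [60, 58, 54], [49, 50, 46], [52, 76, 62], [64, 70, 63], [68, 63, 59], [58, 55, 53], [59, 54, 52], [57, 54, 54], [55, 53, 52]]
bottle (16, 18)
[[52, 83, 66], [49, 81, 66], [51, 81, 65], [50, 83, 67], [50, 81, 66], [50, 83, 65], [50, 61, 45], [85, 44, 30], [59, 42, 34], [68, 63, 56], [63, 58, 51], [60, 56, 50], [51, 47, 42], [87, 79, 71], [88, 81, 71], [123, 70, 49], [150, 69, 29], [104, 111, 90], [95, 155, 124]]
steel (16, 18)
[[80, 140, 111], [102, 159, 125], [77, 139, 108], [77, 139, 108], [80, 140, 110], [79, 141, 108], [77, 141, 109], [44, 77, 61], [48, 79, 63], [197, 200, 201], [223, 220, 209], [224, 221, 212], [224, 221, 212], [224, 221, 211], [226, 223, 214], [226, 223, 214], [93, 92, 89], [101, 110, 101], [83, 144, 112]]
```

View pics/m2.png

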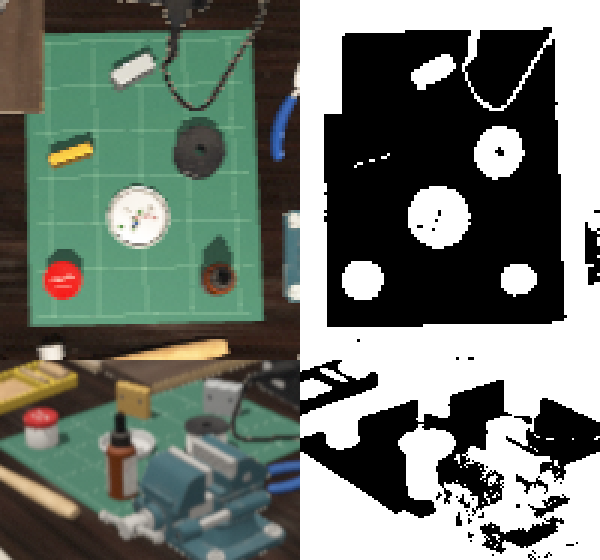

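```bash
cat >> fit.py <<'E'
gm=lambda b,h:((2*b[...,1]-b[...,0]-b[...,2])/b.sum(2)<.08)
warm=lambda b,h:b[...,0]>1.03*b[...,1]
E
cat > m3.py <<'E'
from fit import *
I={c:snap(c) for c in('top','scene')}
J=[('flux_jar','top',cyl((41,0),(41,36)),gm,(465,75,0),12,0),('flux_lid','scene',cyl((41,25),(41,36)),red,(465,75,0),18,0),('flux_lid','top',cyl((41,25),(41,36)),red,(465,75,0),18,0),
('brass','top',box(12,46,40),warm,(600,66,18),14,1),('brass','scene',box(12,46,40),warm,(600,66,18),16,1),
('spool','top',cyl((54,0),(54,37)),gm,(608,-72,0),15,0),('bottle','top',cyl((33,0),(33,65),(24,66),(24,80),(10,102)),gm,(469,-90,0),14,0),
('steel','top',box(18,46,40),gm,(693,6,25),11,1),('dish','top',cyl((66,0),(66,11)),gm,(532,-8,0),14,0)]
for n,c,pts,fn,p0,rad,yw in J: print(n,c,*fit(c,I[c],pts,fn,p0,rad,True,yw))
E
python3 m3.py
```

```text
flux_jar top [464.3  76.1  16.9] 0.594
flux_lid scene [469.3  78.7  -3.8] 0.904
flux_lid top [464.5  71.1   2.4] 0.965
brass top [598.7  64.2  18.4] 0.946
brass scene [599.9  68.2  41.2] 0.506
spool top [605.5 -72.8  10.6] 0.785
bottle top [466.1 -91.4   6.8] 0.887
steel top [691.2  -2.7  29.3] 0.934
dish top [534.2 -10.    9.6] 0.98
```

```bash
cat > act.py <<'E'
from h import *
TR={'blue':(499,383.6,7.2),'yellow':(490.2,217.3,186.1)}
def loc(t,x,y=0):
    X,Y,a=TR[t];a=np.radians(a);return X+x*np.cos(a)-y*np.sin(a),Y+x*np.sin(a)+y*np.cos(a)
def st(tag):
    s=r.get_state();print(tag,'t',round(s['time'],1),'pos',np.round(s['ee_pos'],1),'w',round(s['width'],1),'gf',round(s['grasp_force'],1),'F',np.round(s['wrist_force'],1))
    return s
def pick(xy,yaw,z,opening,N,up=150):
    r.gripper_to(opening)
    r.reach([*xy,up],[180,0,yaw])
    print('hit',r.servo_line([*xy,z],f_stop=15,max_speed=120)); st('down')
    r.gripper_to(0,N);s=st('grip');r.servo_line([*s['ee_pos'][:2],up],max_speed=200);return st('lift')
def down(xy,yaw,z,up=150,f=8,over=3):
    r.reach([*xy,up],[180,0,yaw])
    r.servo_line([*xy,z+12],max_speed=150);h=r.servo_line([*xy,z-over],max_speed=30,f_stop=f);return h,st('placed %s'%h)
def release(opening,up=150):
    r.gripper_to(opening);s=st('open');r.servo_line([*s['ee_pos'][:2],up],max_speed=200)
E
python3 - <<'E'
from act import *
s=pick((466.5,74),187,20,70,40)
if s['width']>30:
    h,s=down(loc('blue',-12),187,25.5)
    if s['ee_pos'][2]<29: release(62); st('end')
E
```

```text
hit False
down t 4.8 pos [467.3  74.   20.7] w 70.5 gf 0.0 F [ 0.3 -0.1 -0.6]
grip t 5.2 pos [467.2  74.   20.9] w 38.6 gf 39.9 F [-1.   0.1  4.9]
lift t 6.0 pos [466.1  74.  148.8] w 38.8 gf 40.2 F [-0.4  0.6 -1.6]
placed True t 8.6 pos [487.6 382.4  26. ] w 38.7 gf 40.6 F [-0.2 -1.   4.3]
open t 8.9 pos [486.5 381.8  24.6] w 61.7 gf 0.0 F [1.1 0.  0.7]
end t 9.7 pos [485.6 381.3 148.7] w 62.0 gf 0.0 F [-0.1 -0.1 -0.2]
```

Run:
```python
from act import *
from fit import *
r.reach([590,-60,200],[180,0,187])
I={c:snap(c,c+'1') for c in('top','scene')}
for c in I: print(c,fit(c,I[c],cyl((41,25),(41,36)),red,(487,382,0),18,True,False,5))
print('actual grip',loc('blue',-12))
o=[cv2.resize(I['top'][180:280,180:320],(560,400),interpolation=2),cv2.resize(I['scene'][150:220,180:320],(560,280),interpolation=2)][0:2]
cv2.imwrite('pics/j1.png',np.vstack([cv2.resize(x,None,fx=.85,fy=.85) for x in o])[:,:,::-1])
```

```text
top (array([484.4, 382.3,   3.6]), np.float64(0.96))
scene (array([489.7, 393.1,  -3.7]), np.float64(0.9))
actual grip (np.float64(487.09462358422627), np.float64(382.09600119722836))
```

View pics/j1.png

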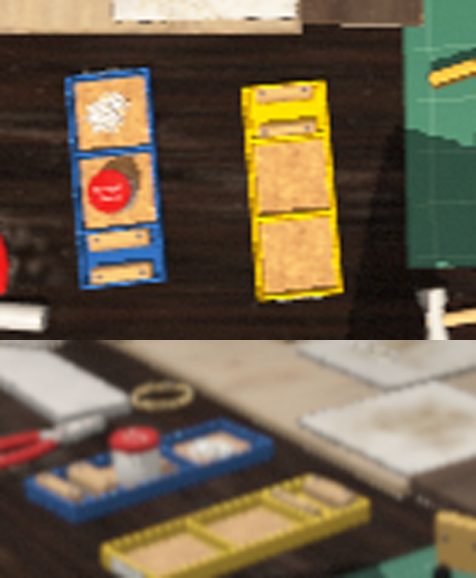

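Run:
```python
from act import *
from fit import *
xy=(599,64.5)
r.gripper_to(50); r.reach([*xy,150],[180,0,108.5]); r.servo_line([*xy,30],f_stop=15); st('d')
r.gripper_to(0,30); s=st('g'); r.gripper_to(40); r.servo_line([*s['ee_pos'][:2],150])
r.reach([500,-150,250],[180,0,108.5])
I={c:snap(c) for c in('top','scene')}
print('top',fit('top',I['top'],box(12,46,40),warm,(600,66,18),14,True,True))
print('scene',fit('scene',I['scene'],box(12,46,40),yel,(600,66,18),16,True,True))
print('top tray',fit('top',I['top'],box(202,78,16),blu,(498,384,7),45,True,True))
```

```text
d t 14.1 pos [600.1  64.4  31. ] w 50.0 gf 0.0 F [ 1.4  0.2 -0.1]
g t 14.5 pos [599.8  64.5  31.1] w 11.1 gf 33.8 F [ 0.1 -0.2  4.2]
top (array([598.5,  64. ,  18.4]), np.float64(0.932))
scene (array([602.4,  70.3,  18.1]), np.float64(0.947))
top tray (array([498. , 383. ,   6.7]), np.float64(0.982))
```

```bash
sed -i "s/'blue':(499,383.6,7.2)/'blue':(499.2,383.6,6.9)/; s/(490.2,217.3,186.1)/(490.2,217,186.1)/" act.py
python3 - <<'E'
from act import *
s=pick((599,64.5),108.5,30,40,60)
xy=loc('blue',-74); print(xy)
r.reach([*xy,150],[180,0,96.9]); r.servo_line([*xy,62]); r.dwell(.3); st('above')
h=r.servo_line([*xy,33],max_speed=25,f_stop=12); s=st('slot %s'%h)
E
```

```text
hit False
down t 19.4 pos [600.   64.4  31. ] w 40.0 gf 0.0 F [-0.   0.   0.7]
grip t 19.7 pos [600.   64.5  31.1] w 10.8 gf 61.2 F [ 0.6 -0.5  3.7]
lift t 20.5 pos [598.5  64.6 148.3] w 10.6 gf 60.4 F [-0.6 -0.1 -1.7]
(np.float64(425.735956697221), np.float64(374.7098739262361))
above t 22.8 pos [426.4 375.2  63.1] w 10.7 gf 60.4 F [-0.5 -0.1 -1.5]
slot True t 23.8 pos [425.8 374.7  36.1] w 10.9 gf 61.1 F [-0.7 -1.2  3.8]
```

Run:
```python
from act import *
from fit import *
release(28); st('up')
r.reach([480,-150,250],[180,0,150])
im=snap('top','top2')
sp=fit('top',im,cyl((54,30),(54,37)),gm,(607,-72,0),11,True,False); print(sp, toworld('top',(200.6,356.2),37))
bo=fit('top',im,cyl((33,0),(33,65),(24,66),(24,80),(10,102)),gm,(467,-91,0),12,True,False); print(bo)
```

```text
open t 24.1 pos [424.6 373.9  34.7] w 27.9 gf 0.0 F [ 0.  -0.4  0.3]
up t 24.8 pos [423.9 373.4 148.9] w 28.1 gf 0.0 F [-0.6  0.1 -0.9]
(array([601. , -72.2,   5.6]), np.float64(0.945)) [599.70235118 -73.66318329  37.        ]
(array([466.9, -91.3,   4.7]), np.float64(0.884))
```

Run:
```python
from act import *
s=pick((602.5,-73),186,20,82,60)
if s['width']>45:
    h,s=down(loc('yellow',-12),186,25.5)
    if s['ee_pos'][2]<29: release(75); st('end')
```

```text
hit False
down t 29.4 pos [603.5 -73.3  21.1] w 82.4 gf 0.0 F [ 0.6 -1.  -0.3]
grip t 29.7 pos [603.7 -73.3  21.4] w 51.8 gf 63.3 F [-0.  -0.1  5.6]
lift t 30.5 pos [602.3 -72.9 148.2] w 52.1 gf 62.7 F [-0.1  0.5 -1.8]
placed True t 33.0 pos [502.7 218.5  26.3] w 52.1 gf 63.4 F [-1.   0.1  4.4]
open t 33.4 pos [501.4 218.1  25.1] w 74.8 gf 0.0 F [ 0.  -0.2  0.5]
end t 34.2 pos [500.5 217.9 148.9] w 75.2 gf 0.0 F [ 0.3 -0.7  0.3]
```

Run:
```python
from act import *
r.gripper_to(60); xy=(468,-91)
r.reach([*xy,200],[180,0,186]); print(r.servo_line([*xy,48],max_speed=80,f_stop=8)); r.dwell(.2); st('d')
r.gripper_to(0,40); s=st('g'); z0=s['ee_pos'][2]
r.servo_line([*s['ee_pos'][:2],170],max_speed=120); s=st('lift')
if s['width']>25:
    xy=loc('yellow',62); r.reach([*xy,170],[180,0,186]); r.servo_line([*xy,z0+15],max_speed=100); r.dwell(.3)
    print(r.servo_line([*xy,z0+2],max_speed=20,f_stop=5)); s=st('placed')
    if abs(s['ee_pos'][2]-z0-5)<3: r.gripper_to(58); st('open'); r.servo_line([*s['ee_pos'][:2],200],max_speed=100); st('end')
```

```text
False
d t 37.9 pos [468.2 -91.1  48.2] w 60.2 gf 0.0 F [-0.9 -0.5  0.6]
g t 38.3 pos [468.2 -91.1  48.3] w 30.7 gf 39.6 F [-1.2 -0.7  1.8]
lift t 39.5 pos [467.4 -90.9 169.1] w 30.9 gf 39.6 F [ 0.1 -0.1 -0.6]
True
placed t 42.7 pos [428.5 210.4  53.2] w 30.8 gf 40.0 F [ 0.1 -0.3  4.3]
open t 43.0 pos [427.3 210.   52.4] w 57.8 gf 0.0 F [-0.1  0.5 -0.1]
end t 44.7 pos [427.9 210.2 199.2] w 58.0 gf 0.0 F [ 0.2 -0.6 -0.3]
```

Run:
```python
from act import *
from fit import *
r.reach([480,-150,250],[180,0,150])
I={c:snap(c) for c in('top','scene')}
im=I['top']
for p0 in((693,2,25),(696,8,20)): print(fit('top',im,box(18,46,40),gm,p0,10,True,True))
print(fit('scene',I['scene'],box(18,46,40),gm,(693,5,25),17,False,True), toworld('top',(173,334.5),36))
a=cv2.resize(im[150:195,305:365],(480,360),interpolation=2)
cv2.imwrite('pics/st.png',a[:,:,::-1])
b=np.vstack([cv2.resize(im[180:280,190:290],(600,600),interpolation=2)]);cv2.imwrite('pics/tr.png',b[:,:,::-1])
```

```text
(array([690.8,  -2.5,  30.8]), np.float64(0.934))
(array([690.3,  -1.3,  29.2]), np.float64(0.876))
(array([697.4,   2.8,  30.4]), np.float64(0.561)) [688.92425963  -4.33356437  36.        ]
```

View pics/st.png

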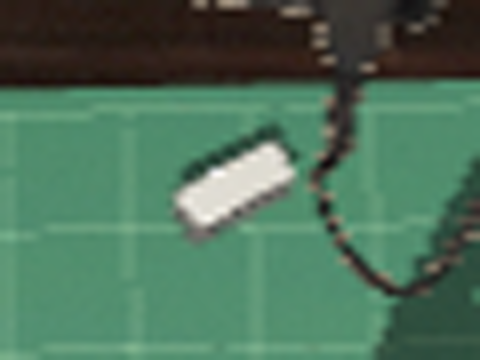

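View pics/tr.png

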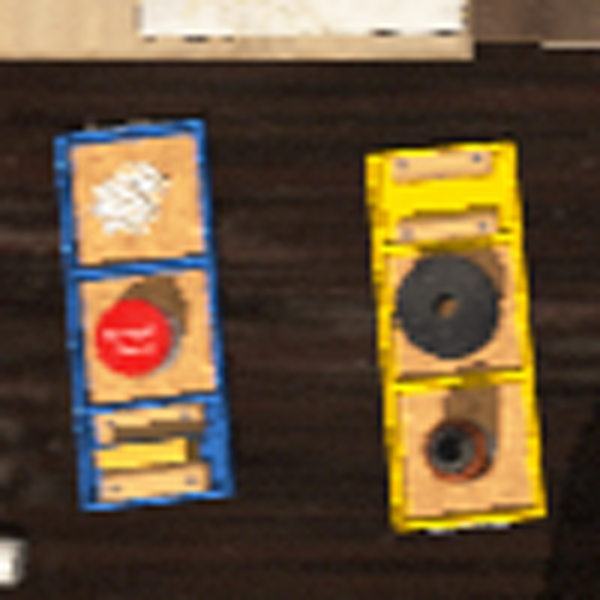

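Run:
```python
from act import *
s=pick((691.5,-2),119.5,30,45,70)
if s['width']>14:
    xy=loc('yellow',-74); print(xy)
    r.reach([*xy,150],[180,0,96.1]); r.servo_line([*xy,62]); r.dwell(.3); st('above')
    h=r.servo_line([*xy,33],max_speed=25,f_stop=12); s=st('slot %s'%h)
```

```text
hit False
down t 48.6 pos [692.5  -2.1  31.3] w 45.2 gf 0.0 F [-0.  -0.3 -0. ]
grip t 49.0 pos [692.5  -2.1  31.4] w 16.5 gf 71.4 F [-0.2  0.5  3.7]
lift t 49.8 pos [691.   -1.9 147.9] w 16.6 gf 70.5 F [-0.6 -0.9 -3.3]
(np.float64(563.7810078658572), np.float64(224.86354127888126))
above t 51.8 pos [564.5 225.1  63.2] w 16.2 gf 70.5 F [ 0.9  0.2 -1.4]
slot True t 52.8 pos [563.6 224.8  36.4] w 16.4 gf 71.4 F [-0.4 -0.7  4.4]
```

Home (+5.0 mm over pick height). Release, retreat, check.

Run:
```python
from act import *
release(30); st('up')
r.reach([480,-150,250],[180,0,150]); r.dwell(.5)
a=snap('top','t9');b=snap('scene','s9')
cv2.imwrite('pics/f.png',np.hstack([cv2.resize(a[190:270,190:290],(400,320),interpolation=2),cv2.resize(b[155:235,180:280],(400,320),interpolation=2)])[:,:,::-1])
cv2.imwrite('pics/f2.png',cv2.resize(a[140:270,290:420],(520,520))[:,:,::-1])
```

```text
open t 53.0 pos [561.7 224.4  34.5] w 29.7 gf 0.0 F [ 0.5  0.6 -0.5]
up t 53.8 pos [560.8 224.2 148.9] w 30.0 gf 0.0 F [-0.4 -0.5 -0.8]
```

View pics/f.png

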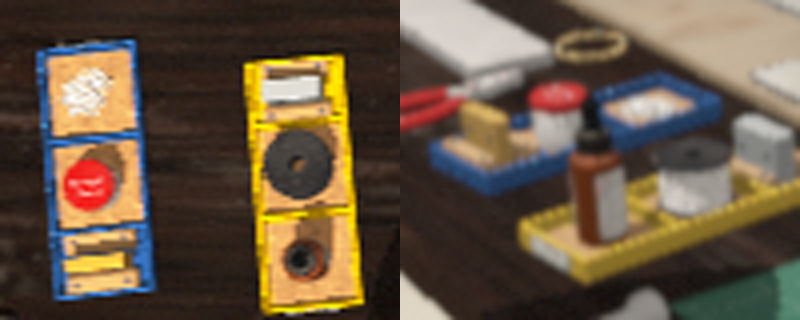

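View pics/f2.png

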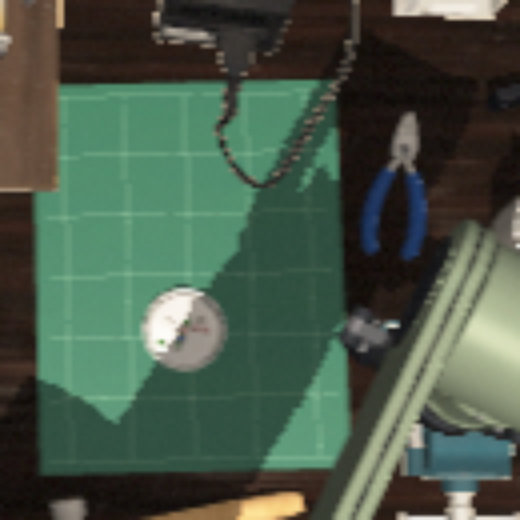

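The pictures show all five items upright in their places, and the dish and cutters have not moved.

```bash
python3 -c "
from rig import r
print(r.finish_job())"
```

```text
the job is handed in; nothing more can be done
None
```

I made up both soldering kits and handed the job in at about 55 s: all five items are upright in their bays, both spacers are fully home in their slots, and the bead dish and blue cutters have not moved.

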